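Seat the brass-banded tube and press the clamp button

TASK

Three tubes lie in the green three-lane fixture. With the fingertips, gently push the tube with the brass band along its lane, away from its banded end, until it is fully home against the dark end stop, without lifting it; then gently press the green button on the grey control box all the way down and let go. Leave the other two tubes, the red and yellow buttons and everything else on the bench alone, and finish clear of everything.

Things in the scene. Friction and masses are not known exactly. Their poses are not given: they have to be found in the camera images.
- fixture: Fixed 3-lane tube fixture, on either side of the bench: green base plate 250 (x) by 210 by 12 mm, origin centre of underside. Lanes along x at y = -65, 0, 65 mm; +x points away from the robot within 20 deg. Each tube lies on V supports (44 wide, to 45 mm high) at x = -45..-25 and 35..55 mm. End stop: rigid dark bar across +x end, inner face x = 100 mm, top 60 mm high.
- stop_face (a point): Point on the inner face of the end stop, middle lane, at the height of the tube axes (46 mm above the bench); axes as the fixture's. It reads x = +100 mm, y = 0 in the fixture.
- brass_tube: The tube to push: silvery, 28 mm diameter, 160 mm long, 0.16 kg, loose, with a 30 mm wide brass band near its end towards the robot. Origin at its middle on its axis, 46 mm above the bench; x points to the stop. In any lane, 18 to 40 mm short of the stop; slides easily (under 3 N). Against the rigid stop, pushing with more than 30 N damages it.
- brass_tube_near (a point): Centre of the brass-banded tube's end face towards the robot (80 mm from its middle): where to push. At home it is at x = -60 mm in the fixture.
- brass_tube_far (a point): Centre of the brass-banded tube's end face towards the stop; it meets the stop face when home (within 4 mm counts).
- blue_tube: Same tube with a blue band, in another lane, short of the stop; leave it where it is. Origin at its middle on its axis.
- plain_tube: Same tube with no band, in another lane, short of the stop; leave it where it is. Origin at its middle on its axis.
- control_box: Fixed grey control box, 110 mm (x) by 250 mm (y) by 50 mm high, dark top plate, origin at the centre of its underside. Green, red and yellow push buttons stand on its top in a row along y, 75 mm apart, in any order.
- green_top (a point): Centre of the top of the green button's cap (32 mm diameter). It is pressed straight down, 6 mm of travel; a spring returns it, fully down takes 5 N, and below that it is rigid: more than 30 N damages it.
- green (a joint): Travel of the green button: 0 up, 0.006 m fully down (0.0045 and more counts as pressed).
- red_top (a point): Centre of the top of the red button's cap, like the green one; do not press.
- red (a joint): Travel of the red button, 0 up; must stay up.
- yellow_top (a point): Centre of the top of the yellow button's cap, like the green one; do not press.
- yellow (a joint): Travel of the yellow button, 0 up; must stay up.
- flux_jar: Loose closed jar with white cap, 48 mm diameter, 60 mm high, standing between fixture and box; origin at the centre of its underside.
- mandrel: Loose copper stepped mandrel, foot 34 mm diameter, 55 mm high, standing near the robot on the bench's centre line; origin at the centre of its underside.
Mind the look-alikes: they are no part of the job. Leave any orange, purple or turquoise look-alike of the brass_tube alone.

How it is judged:
By the outcome, as a careful person would: the job done as asked, in the order asked, and still so for the second after the job is handed in, with the robot touching nothing.
It also fails if it takes over 48 s, if anything falls off the work surface, if the arm or the gripper's body presses on something with over 40 N, if the wrist force passes 120 N, or if a joint passes its speed limit or range.

ROBOT

A 6-joint arm with a two-finger parallel gripper is mounted at the origin on the work surface. World frame = base frame: x ahead of the robot, y to its left, z up, the work surface at z = 0. Lengths are in m, angles in rad, forces in N, time in s.
With the tool pointing down it reaches from about 0.275 to 0.85 m from the base axis. Payload 5.2 kg.
Tool frame: the origin (TCP) lies on the centre line of the jaws, within the pads' length; the fingertips stand 14 mm ahead of it and the grasp point (between the pads) lies 5 mm behind it; z points along the fingers, y is the line along which they close (so a half turn about z gives the same grasp; the last joint's range is limited). The gripper opens to 85 mm and grips with 20 to 120 N. Pads are 22 mm wide; open, the fingers measure 114 mm over their backs; the gripper's body (76 mm by 85 mm) begins 54 mm behind the grasp point. The pads swing forward as they close: fully open they stand 13 mm farther back than shut.
Start: joints at [0.946, 0.259, 1.535, -0, 1.348, -0.203], TCP at [0.225, 0.502, 0.245] pointing down, gripper open.
Joint ranges: [-3.14, 3.14], [-0.91, 2.08], [0.19, 2.58], [-1.22, 4.36], [0.22, 2.71], [-3.12, 3.12]. Speed limits (rad/s): [2.57, 2.57, 3.14, 3.14, 3.14, 3.14].

INTERFACE

Orientations are given as a rotation vector (axis times angle).
In Python, from rig import r, fingers, readout, cams gives the robot as it stands. Calls block until the motion is done:
- r.movep(position, orientation): joint-space move of the TCP to a pose.
- r.move_straight(position, rotation=None, rate=0.15): straight line of the TCP; rotation=None keeps the orientation; rate is the mean speed in m/s.
- r.move_joints(angles): joint-space move.
- fingers.gripper_to(opening, squeeze=None): finger opening in m; squeeze is the grip in N (None keeps the last); returns when the fingers have stopped.
- r.sleep(seconds).
- r.solve_ik(position, orientation): joint angles nearest the present ones, or None.
- readout.get_state(): the state.
- cams.snapshot(name): name is "scene" or "top" or "wrist"; returns the picture (480x640x3 uint8, red, green, blue); there is no depth.
- cams.camera_model(name): a dict with "vfov" (degrees; the focal length in pixels is half the picture's height over the tangent of half this angle, whatever the lens; pixels are square), "cx", "cy" (the principal point, pixels), "extrinsics" (4x4, takes a point from camera to world coordinates). Camera axes: x right, y down, z forward; pixel columns grow to the right and rows downward; lengths in m; the calibration is good to about 2 mm. The wrist camera is an equidistant fisheye: a pixel r from the principal point sees the ray r / f radians off the axis. A picture is of the moment at which its call begins: read the wrist's pose just before it. camera_model takes no time and is no camera call; for the wrist camera it gives the pose at the moment of the call.
A pose or a line that the arm cannot do raises r.IKError and nothing moves.
- r.finish_job(): hands the job in; it is judged then, once.
The state is a dict: "time_s": time; "joint_pos": joint angles; "qd": joint speeds; "joint_torque": joint torques, N m; "eef_pos": TCP position; "tcp_rot": TCP orientation; "wrist_force": force on the tool from outside, world axes, zero at the start; "moment": the same for the moment, N m; "gripper_width": finger opening in m; "grip_force": force on a finger pad.
Only numpy, scipy, OpenCV 4.12 (cv2) and the standard library are available. Lean on these libraries where they do the work, as an engineer would, in place of code of your own. Each camera call takes 0.05 s, during which the arm holds its last target. There are 200 camera calls.

## Working session

There is one attempt and no reset: what is moved stays moved. The work goes in short steps, each a Python script; the robot and the scene stay as the last script left them, time stands still between calls to the robot, and variables do not carry over. Pictures are saved under pics/ and viewed, at most 10 in all, crops included, and the job is handed in when it is done.

```bash
mkdir -p pics; ls; python3 - <<'E'
from rig import r, fingers, readout, cams
import cv2
for n in("scene","top"):
    cv2.imwrite(f"pics/{n}0.png",cams.snapshot(n)[:,:,::-1]); print(cams.camera_model(n))
s=readout.get_state();print(s["time_s"],s["tcp_rot"],s["wrist_force"])
E
```

```text
pics
{'vfov': 43.03160516988486, 'cx': 323.8998666236289, 'cy': 239.73745647503023, 'extrinsics': array([[ 0.60547768,  0.536774  , -0.58759718,  1.45050446],
       [ 0.79585861, -0.4061224 ,  0.44908091, -0.73179305],
       [ 0.00241858, -0.73955275, -0.67309426,  1.09440776],
       [ 0.        ,  0.        ,  0.        ,  1.        ]])}
{'vfov': 45.75052871009088, 'cx': 323.2354969561305, 'cy': 245.3249845950399, 'extrinsics': array([[ 0.01288684, -0.99737459,  0.07125906,  0.4731346 ],
       [-0.99966746, -0.01125895,  0.02319925, -0.06258349],
       [-0.02233604, -0.07153433, -0.99718802,  1.28622053],
       [ 0.        ,  0.        ,  0.        ,  1.        ]])}
0.1 [-6.57532386e-01 -3.07127310e+00  2.51368072e-03] [ 0.62520169 -0.0524715   0.05877719]
```

View pics/top0.png

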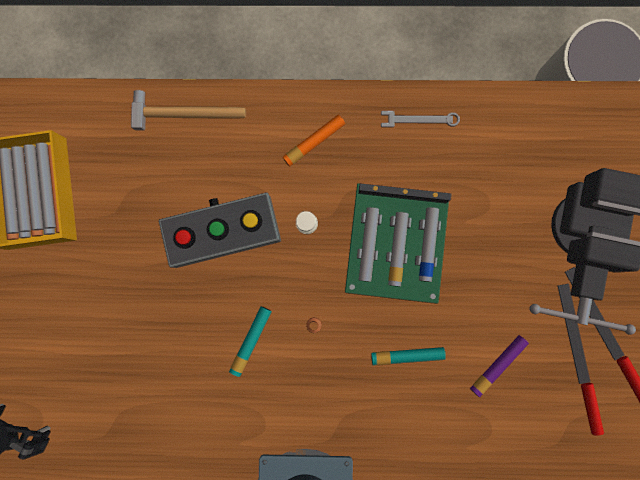

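View pics/scene0.png

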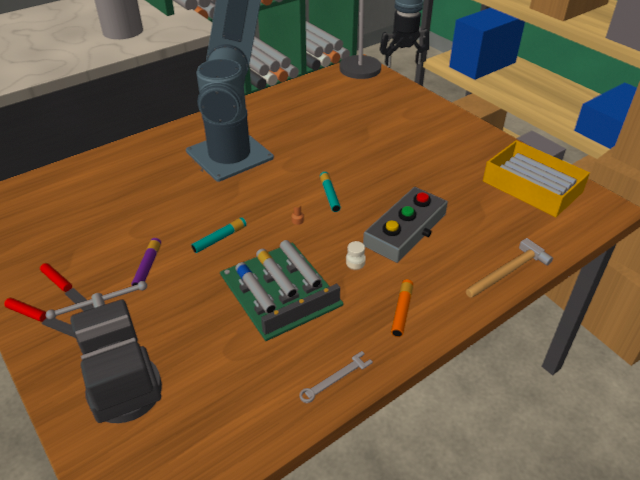

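The top view shows the brass-banded tube in the middle lane (band at about (397,275), far end at (401,212)). The blue tube is to its right and the plain one to its left. The green button is the middle one, at (217,229), and the jar is at (306,222).

```bash
cat > h.py <<'E'
import numpy as np
from rig import r, fingers, readout, cams
def ray(n,uv):
    c=cams.camera_model(n);f=240/np.tan(np.radians(c["vfov"]/2));E=c["extrinsics"]
    d=E[:3,:3]@np.array([(uv[0]-c["cx"])/f,(uv[1]-c["cy"])/f,1]);return E[:3,3],d
def atz(n,uv,z):
    o,d=ray(n,uv);return o+d*(z-o[2])/d[2]
def tri(a,b):
    (o1,d1),(o2,d2)=ray("top",a),ray("scene",b)
    t=np.linalg.lstsq(np.c_[d1,-d2],o2-o1,rcond=None)[0]
    p,q=o1+d1*t[0],o2+d2*t[1];return (p+q)/2,np.linalg.norm(p-q)
E
python3 - <<'E'
from h import *
import cv2
T=cv2.imread("pics/top0.png");S=cv2.imread("pics/scene0.png")
a=cv2.resize(T[175:310,335:460],None,fx=4.4,fy=4.4,interpolation=cv2.INTER_CUBIC)
b=cv2.resize(S[185:265,360:450],None,fx=3,fy=3,interpolation=cv2.INTER_CUBIC)
c=np.zeros((a.shape[0],800,3),np.uint8);c[:,:a.shape[1]]=a[:,:800];w=800-a.shape[1];c[:b.shape[0],a.shape[1]:]=b[:,:w];cv2.imwrite("pics/crop.png",c);print(a.shape)
def seg(I,box,lo,hi):
    x0,y0,x1,y1=box;m=cv2.inRange(cv2.cvtColor(I[y0:y1,x0:x1],cv2.COLOR_BGR2HSV),lo,hi)
    n,l,st,ce=cv2.connectedComponentsWithStats(m);i=1+np.argmax(st[1:,4]);return ce[i]+[x0,y0],st[i]+[x0,y0,0,0,0]
g=((45,100,60),(90,255,255));y=((15,120,100),(32,255,255))
gt=seg(T,(195,205,240,250),*g);gs=seg(S,(385,195,430,235),*g);print(gt,gs,tri(gt[0],gs[0]))
yt=seg(T,(235,200,270,240),*y);ys=seg(S,(370,210,410,245),*y);print("yel",tri(yt[0],ys[0]))
bt=seg(T,(380,255,412,295),*y);bs=seg(S,(250,245,275,275),*y);print("band",bt,bs,tri(bt[0],bs[0]))
fx=seg(T,(330,170,470,320),*g);print(fx)
for n,uv,z in[("nearL",(346,291),.012),("nearR",(437,302),.012),("stopL",(360,184),.06),("stopR",(450,192),.06),("bn",(396.5,286),.05),("bf",(401,212),.05),("jar",(306,222),.06)]:print(n,atz("top",uv,z))
E
```

```text
(594, 550, 3)
(array([216.34090909, 228.26136364]), array([209, 221,  16,  15, 176])) (array([407.12, 210.58]), array([401, 206,  13,  10, 100])) (array([0.59506673, 0.19809225, 0.06708921]), np.float64(0.0014038036343173587))
yel (array([0.61414969, 0.12542019, 0.06748718]), np.float64(0.0012628215123566301))
band (array([396.94326241, 273.83687943]), array([392, 267,  11,  15, 141])) (array([263.01941748, 255.91262136]), array([257, 250,  14,  14, 103])) (array([ 0.50100149, -0.19397751,  0.05607238]), np.float64(0.0008972589653174656))
(array([395.11353868, 249.08488539]), array([ 346,  184,  102,  119, 5584]))
nearL [ 0.46258771 -0.08506434  0.012     ]
nearR [ 0.44088201 -0.28722851  0.012     ]
stopL [ 0.69540058 -0.11232383  0.06      ]
stopR [ 0.6796202  -0.30711913  0.06      ]
bn [ 0.47510473 -0.19338824  0.05      ]
bf [ 0.63628083 -0.20258425  0.05      ]
jar [0.61106905 0.00399866 0.06      ]
```

View pics/crop.png

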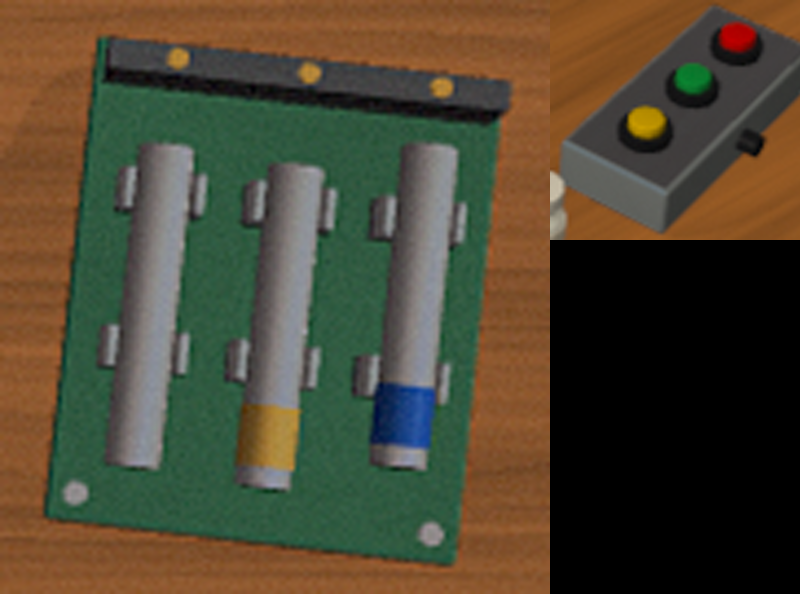

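```bash
cat >> h.py <<'E'
from scipy.spatial.transform import Rotation as Ro
from scipy.optimize import least_squares
def down(yaw,flip=-1):
    c,s=flip*np.cos(yaw),flip*np.sin(yaw)
    return Ro.from_matrix(np.array([[c,s,0],[s,-c,0],[0,0,-1]])).as_rotvec()
E
python3 - <<'E'
from h import *
import cv2
cr=lambda u,v:(335+(u+.5)/4.4-.5,175+(v+.5)/4.4-.5)
# fixture x (nan unknown), y, z , crop pixel
P=[(-.125,.105,.012,47,517),(-.125,-.105,.012,453,563),(.125,.105,.012,99,38),(None,.065,.06,178,57),(None,0,.06,310,72),(None,-.065,.06,442,87)]
W=[atz("top",cr(u,v),z)[:2] for *_,z,u,v in P]
def res(p):
    c,s=np.cos(p[2]),np.sin(p[2]);o=[]
    for (x,y,*_),w in zip(P,W):
        d=w-p[:2];X,Y=c*d[0]+s*d[1],-s*d[0]+c*d[1]
        if x is not None:o.append(X-x)
        o.append(Y-y)
    return o
f=least_squares(res,[.57,-.2,-.08]);print(f.x,np.round(f.fun*1e3,1))
p=f.x;c,s=np.cos(p[2]),np.sin(p[2])
for n,u,v,z in[("stopface top L",110,69,.06),("stopface top R",500,111,.06),("near",264,488,.046),("near",264,473,.06),("far",297,165,.06),("pl",134,467,.06),("plfar",166,145,.06),("bl",399,467,.06),("blfar",431,145,.06)]:
    d=atz("top",cr(u,v),z)[:2]-p[:2];print(n,np.round(1e3*np.array([c*d[0]+s*d[1],-s*d[0]+c*d[1]]),1))
np.save("fix.npy",p)
for fl in(1,-1):
    q=p[:2]+np.array([c,s])*-.15
    print(fl,r.solve_ik([*q,.2],down(p[2],fl)),r.solve_ik([*q,.052],down(p[2],fl)))
E
```

```text
[ 0.57308178 -0.19902138 -0.10095179] [ 0.9 -1.5  1.3  2.5 -2.2 -0.8  0.2 -0.2 -0.3]
stopface top L [99.1 97.9]
stopface top R [ 99.4 -94.7]
near [-97.4  -0.5]
near [-90.4   1.7]
far [61.8  1.4]
pl [-94.6  64.9]
plfar [64.6 66.4]
bl [-80.  -63.2]
blfar [ 78.9 -62.8]
1 [-6.51555257e-01  1.38177234e-01  1.80440080e+00 -4.44089210e-16
  1.19901462e+00  1.02019286e+00] [-6.51555257e-01  3.37842842e-01  1.98049499e+00 -4.44089210e-16
  8.23254822e-01  1.02019286e+00]
-1 [-0.65155526  0.13817723  1.8044008   0.          1.19901462 -2.1213998 ] [-0.65155526  0.33784284  1.98049499  0.          0.82325482 -2.1213998 ]
```

The fixture fit is within about 2 mm: the stop face reads x ≈ 99 mm and the brass tube's near end ≈ -98 mm, so it is about 38 mm short. I'll move in and check from close.

```bash
cat >> h.py <<'E'
try:
    FX=np.load("fix.npy");C,S=np.cos(FX[2]),np.sin(FX[2])
    def fw(x,y,z):return [FX[0]+C*x-S*y,FX[1]+S*x+C*y,z]
except FileNotFoundError: pass
E
python3 - <<'E'
from h import *
import cv2
fingers.gripper_to(0)
r.movep(fw(-.14,0,.16),down(FX[2],1))
r.move_straight(fw(-.14,0,.052),rate=.12)
m=cams.camera_model("wrist");I=cams.snapshot("wrist");cv2.imwrite("pics/w1.png",I[:,:,::-1])
s=readout.get_state();print(s["time_s"],s["eef_pos"],fw(-.14,0,.052),s["wrist_force"],s["gripper_width"])
E=m["extrinsics"];f=240/np.tan(np.radians(m["vfov"]/2))
for n,p in[("near",(-.098,0,.046)),("farL",(.1,.065,.06)),("far",(.1,0,.06)),("tip",(-.14,0,.038))]:
    q=np.linalg.inv(E)@[*fw(*p),1];th=np.arctan2(np.hypot(q[0],q[1]),q[2]);k=f*th/np.hypot(q[0],q[1]);print(n,m["cx"]+k*q[0],m["cy"]+k*q[1])
E
```

```text
4.525 [ 0.43435435 -0.1852554   0.0527124 ] [np.float64(0.43379456021446205), np.float64(-0.18491212341750937), 0.052] [ 0.44278119  0.48921387 -0.05841262] -8.331114786507343e-05
near 315.1047823917578 231.30747904646736
farL 161.63021536600579 -201.6542693648336
far 315.9012602359256 -221.1021205796189
tip 314.9945872110493 315.8722091669119
```

View pics/w1.png

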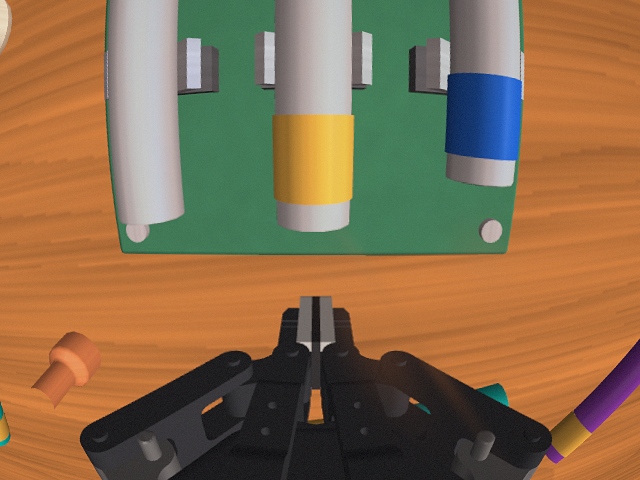

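The near end shows at (313,231), where predicted, and the fingers line up with the lane. Next I'll push with force checks.

```bash
python3 - <<'E'
from h import *
import cv2
F=lambda:np.dot(readout.get_state()["wrist_force"],[C,S,0])
f0=F();r.move_straight(fw(-.115,0,.052),rate=.05)
x=-.115;log=[]
while x<-.060:
    x+=.004 if x<-.080 else .001
    r.move_straight(fw(x,0,.052),rate=.03);f=F()-f0;log.append((round(x*1e3),round(f,1)))
    if f<-6:break
s=readout.get_state();print(log,s["time_s"],s["eef_pos"],s["wrist_force"])
m=cams.camera_model("wrist");I=cams.snapshot("wrist");cv2.imwrite("pics/w2.png",I[:,:,::-1]);cv2.imwrite("pics/t2.png",cams.snapshot("top")[:,:,::-1])
E
```

```text
[(-111, np.float64(-0.4)), (-107, np.float64(-1.5)), (-103, np.float64(-1.2)), (-99, np.float64(-2.1)), (-95, np.float64(-0.5)), (-91, np.float64(0.0)), (-87, np.float64(-3.3)), (-83, np.float64(-3.5)), (-79, np.float64(-3.7)), (-78, np.float64(-5.2)), (-77, np.float64(-6.2))] 8.225 [ 0.49576245 -0.19124108  0.05201074] [-5.98779636 -1.11349045  4.16790569]
```

```bash
python3 - <<'E'
from h import *
import cv2
def F():return np.dot(readout.get_state()["wrist_force"],[C,S,0])
r.sleep(.3);print(F());log=[]
x=-.077
while x<-.060:
    x+=.001
    r.move_straight(fw(x,0,.052),rate=.01);r.sleep(.1);f=F();log.append((round(x*1e3),round(f,1)))
    if f<-11:break
s=readout.get_state();p=s["eef_pos"][:2]-FX[:2];print(log,s["time_s"],p@[C,S],s["wrist_force"])
I=cams.snapshot("top")[175:310,335:460,::-1];cv2.imwrite("pics/t3.png",cv2.resize(I,None,fx=4.4,fy=4.4,interpolation=cv2.INTER_CUBIC))
E
```

```text
-5.620210443074986
[(-76, np.float64(-6.4)), (-75, np.float64(-6.9)), (-74, np.float64(-6.4)), (-73, np.float64(-6.3)), (-72, np.float64(-6.0)), (-71, np.float64(-5.9)), (-70, np.float64(-6.6)), (-69, np.float64(-6.8)), (-68, np.float64(-7.0)), (-67, np.float64(-9.6)), (-66, np.float64(-13.7))] 12.475 -0.06876383798064638 [-13.99618599  -2.68102115  10.58095886]
```

View pics/t3.png

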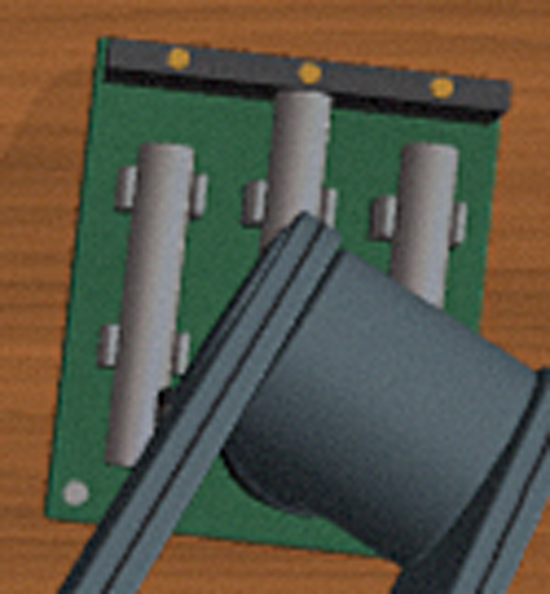

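The tube's far end at (303,92) meets the stop face, and the force rose sharply there, so it is home. I'll retreat, check it, and press green.

```bash
python3 - <<'E'
from h import *
import cv2
r.move_straight(fw(-.125,0,.052),rate=.06);r.move_straight(fw(-.13,0,.2),rate=.2)
yaw=np.arctan2(.0191,-.0727)+np.pi/2-np.pi; yaw=np.arctan2(.0191,.0727)
G=[.595,.198];fl=max((1,-1),key=lambda k:-abs(r.solve_ik([*G,.15],down(yaw,k))[5]))
r.movep([*G,.2],down(yaw,fl));r.move_straight([*G,.105],rate=.12)
s=readout.get_state();print(s["time_s"],s["eef_pos"],s["wrist_force"],fl,yaw)
m=cams.camera_model("wrist");I=cams.snapshot("wrist");cv2.imwrite("pics/w4.png",I[:,:,::-1])
I=cams.snapshot("top")[175:310,335:460,::-1];cv2.imwrite("pics/t4.png",cv2.resize(I,None,fx=4.4,fy=4.4,interpolation=cv2.INTER_CUBIC))
E=m["extrinsics"];f=240/np.tan(np.radians(m["vfov"]/2))
for n,p in[("green",(*G,.068)),("yel",(.614,.125,.068))]:
    q=np.linalg.inv(E)@[*p,1];th=np.arctan2(np.hypot(q[0],q[1]),q[2]);k=f*th/np.hypot(q[0],q[1]);print(n,m["cx"]+k*q[0],m["cy"]+k*q[1])
E
```

```text
17.0167 [0.59567694 0.19793699 0.10584387] [-0.97617774 -0.32280433  1.41594889] 1 0.25691743113645515
green 314.49414668756395 292.38903684066605
yel 457.5217693132846 290.1885871409845
```

View pics/w4.png

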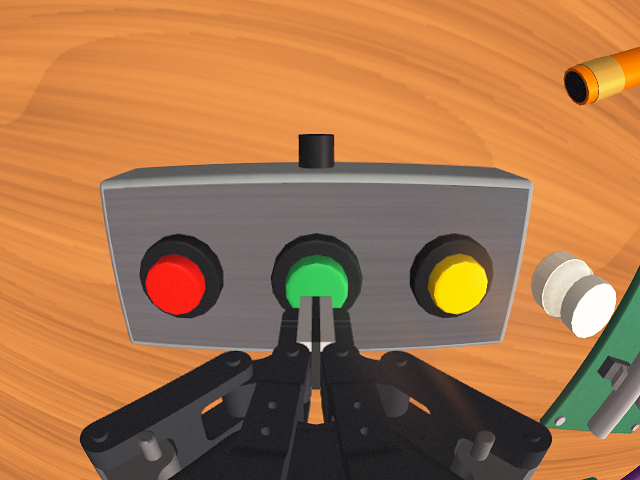

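View pics/t4.png

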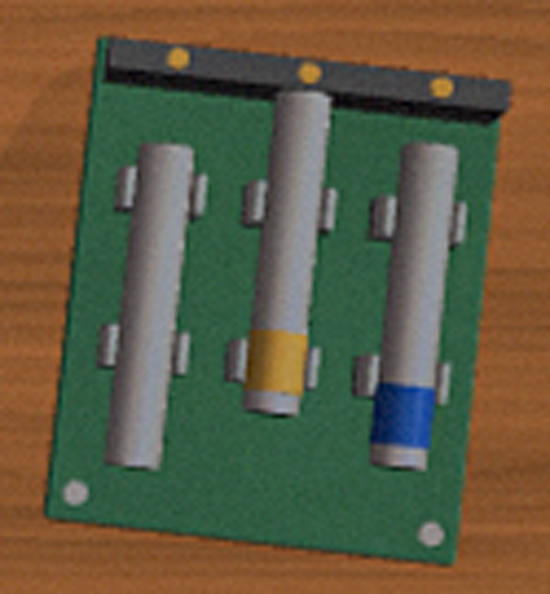

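The brass tube is home (far end at (303,92)), and the others haven't moved. The wrist view puts the green cap at about (317,284), 6 px (about 3 mm) beyond my estimate, so I'll shift 2 mm forward and press under force watch.

```bash
python3 - <<'E'
from h import *
import cv2
G=np.array([.595,.198])+.002*np.array([.967,.254])
r.move_straight([*G,.092],rate=.05);r.sleep(.2)
Fz=lambda:readout.get_state()["wrist_force"][2]
f0=Fz();z=.092;log=[]
while z>.062:
    z-=.001;r.move_straight([*G,z],rate=.02);r.sleep(.1);f=Fz()-f0;log.append((round(z*1e3),round(f,1),round(readout.get_state()["eef_pos"][2]*1e3,1)))
    if f>11:break
print(f0,log,readout.get_state()["time_s"])
E
```

```text
-0.6607569235135983 [(91, np.float64(1.0), np.float64(91.0)), (90, np.float64(0.9), np.float64(90.0)), (89, np.float64(0.4), np.float64(89.0)), (88, np.float64(0.2), np.float64(88.0)), (87, np.float64(1.5), np.float64(87.0)), (86, np.float64(1.6), np.float64(86.2)), (85, np.float64(1.8), np.float64(85.2)), (84, np.float64(3.9), np.float64(84.1)), (83, np.float64(4.1), np.float64(83.1)), (82, np.float64(4.3), np.float64(82.1)), (81, np.float64(5.0), np.float64(81.1)), (80, np.float64(4.1), np.float64(80.1)), (79, np.float64(11.5), np.float64(80.0))] 22.2833
```

The travel was 86 to 80 mm followed by a rigid rise, so the button went fully down. Releasing and checking.

```bash
python3 - <<'E'
from h import *
import cv2
p=readout.get_state()["eef_pos"]
r.move_straight([p[0],p[1],.11],rate=.06);r.move_straight([p[0],p[1],.25],rate=.15)
r.movep([.35,.35,.3],readout.get_state()["tcp_rot"]);r.sleep(.3)
cv2.imwrite("pics/t5.png",cams.snapshot("top")[:,:,::-1]);s=readout.get_state();print(s["time_s"],s["wrist_force"])
E
```

```text
25.5167 [-0.61248308  0.02801234 -0.36696901]
```

View pics/t5.png

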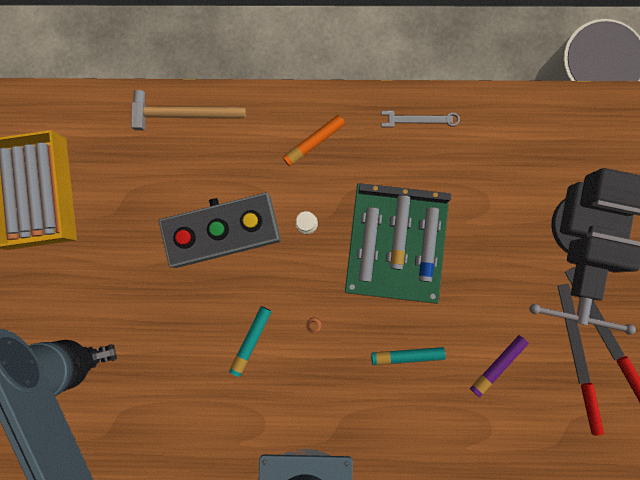

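The brass tube is against the stop (far end at about (404,196)), everything else is where it was, and the arm is clear.

```bash
python3 -c "
from rig import r
print(r.finish_job())"
```

```text
the job is handed in; nothing more can be done
None
```

The brass-banded tube is home against the end stop, the green button was pressed fully down and released, nothing else was moved, and the job was handed in at about 25.5 s with the arm clear.

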